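Reverse the ratchet and clamp the heat sink

TASK

The bench clamp's ratchet is set to open. Flip its small direction lever fully over to the left-hand side so that it closes, check the setting by swinging the handle by its knob nearly all the way back to the right, where it must now click round freely with the jaw standing still, then work the handle to and fro until the jaw holds the heat sink firmly against the stop: clearly snug, but not forced. Work the clamp only by its lever and its handle, never open the jaw further on the way, leave the lever on the closing side, and leave the loose things round it where they are.

Things in the scene. Friction and masses are not known exactly. Their poses are not given: they have to be found in the camera images.
- clamp: Grey base plate of the ratchet clamp, 100 x 200 x 12 mm, screwed down. Origin at its underside on the ratchet's vertical axis; z up; +y runs from the ratchet to the stop and is the jaw's closing direction; the handle sticks out to -x, towards the robot. The plate spans x -50..50, y -50..150 mm. The toothed ratchet wheel is 62 mm across, at z 46..58 mm; 16 teeth: one click is 0.39 rad.
- handle (a joint): Swing of the dark steel handle about the clamp's vertical axis, rad, end stops at -0.55 and +0.55. At 0 it points along the clamp's -x; positive is clockwise seen from above: the knob moves to the clamp's +y (robot's left), the closing direction. Arm 20 mm wide, z 60..68 mm; stays where it is left. The jaw moves 18 mm per rad driven, after up to 0.5 rad of play until the pawl meets a tooth.
- knob_grip (a point): Centre (100 mm above the bench) of the upright black knob on the handle's end, 140 mm from the ratchet axis: 22 mm thick, z 73..127 mm, spins freely on its stud. Pushing here takes 3 to 4 N free-wheeling or in play, 8 to 10 N driving the empty jaw; each further newton presses the work some 8 N harder: 14 to 17 N is snug, over 19 N is forced. Let go, the clamp keeps 20 to 35 N.
- lever (a joint): Lean of the direction lever on the handle, rad, -0.45 to 0.45, same sense as the handle. Negative (leans to clamp -y, right): the handle drives to the right and opens the jaw. Positive (leans left): it drives to the left, closes the jaw and free-wheels to the right. Stiff (about 4 N at its tab), stays where it is put; it must go fully over, near its end (over 0.3), for the pawl to catch.
- lever_tab (a point): Middle of the upright round steel tab on the direction lever's end: 10 mm thick, z 72..98 mm above the bench (this point at 84.5 mm). It is 40 mm out from the lever's pivot, which sits on the handle 51 mm from the ratchet axis, so 91 mm from that axis when straight. The lever's flat bar below it reaches up to z 75 mm. Pushing the tab may swing the handle along some way too.
- jaw: Sliding aluminium jaw with rack and rubber face, 60 mm wide, up to z 38 mm. Its frame coincides with the clamp's at the start and slides along the clamp's y: its shift to +y is how far it has closed. The rubber face is at y +60 mm in its frame and yields 1 mm per 80 N.
- stop: Fixed aluminium stop block 68 x 20 x 26 mm on the plate, bolted at a different place along the slots each time. Origin at the centre of its underside; the face towards the jaw is at y -10 mm of its frame.
- heatsink_mid (a point): Centre of the bright finned heat sink, 30 x 36 x 22 mm, standing loose on the plate between jaw and stop, its 36 mm along the clamp's y (turned a little at the start, it squares up as it is clamped); this point is 11 mm above the plate. Do not handle it.
- heatsink: The same heat sink, origin at the centre of its underside.
- transformer: Bystander: small mains transformer 28 x 36 x 32 mm standing loose on the bench beyond the clamp.
- capacitor: Bystander: upright capacitor, 16 mm across, 26 mm tall.
- solder_spool: Bystander: solder spool 63 mm across, 42 mm tall, right of the clamp.
There are look-alikes about, which are no part of the job. What is shaped like the heatsink but black is not meant.

How it is judged:
On the way, in this order (a step that is already met when the one before it is completed fails the run):
1. the direction lever is flipped fully over to the closing side (before the handle is swung back) (value of joint lever above 0.3 rad and value of joint handle above -0.3 rad), for 0.1 s.
2. with the lever on the closing side the handle is swung back to the right, past -0.4 rad, free-wheeling (value of joint lever above 0.25 rad and value of joint handle below -0.4 rad), for 0.05 s.
3. the jaw presses the heat sink against the stop with more than 15 N (contact force between each of jaw, stop and heatsink above 15 N), for 0.2 s.
At the end, for the whole second after the job is handed in: The heat sink stands upright (within 0.12 rad) and still, held between jaw and stop with more than 12 N on both sides, the direction lever is on the closing side (contact force between each of jaw, stop and heatsink above 12 N and value of joint lever above 0.25 rad and angle between heatsink's own z axis and vertical below 0.12 rad and linear speed of heatsink below 0.01 m/s); the robot touches nothing.
It fails at once if the clamp is forced: the jaw presses on the heat sink with more than 100 N (contact force between jaw and heatsink above 100 N).
It fails at once if the jaw is opened by more than 4 mm beyond where it stood (y of jaw in the frame of clamp below -0.004 m).
It fails at once if the robot pushes the jaw or the heat sink itself (more than 2 N) (contact force between any of the fingers, the arm and jaw above 2 N or contact force between any of the fingers, the arm and heatsink above 2 N).
It fails at once if a loose bystander is moved by more than 20 mm (distance of any of transformer, capacitor, solder_spool from where it was at the start of the episode above 0.02 m).
It also fails if it takes over 64 s, if anything falls off the work surface, if the arm or the gripper's body presses on something with over 40 N, if the wrist force passes 120 N, or if a joint passes its speed limit or range.

ROBOT

A 7-joint arm with a two-finger parallel gripper is mounted at the origin on a cart in front of the work surface, level with it; the furniture and walls round the work are solid. World frame = base frame: x ahead of the robot, y to its left, z up, the work surface at z = 0. Lengths are in m, angles in rad, forces in N, time in s.
With the tool pointing down it reaches from about 0.425 to 0.925 m from the base axis. Payload 6.8 kg.
Tool frame: the origin (TCP) lies where the fingers leave the gripper's body, on its centre line; the fingertips stand 73 mm ahead of it and the grasp point (between the pads) lies 54 mm ahead of it; z points along the fingers, y is the line along which they close (so a half turn about z gives the same grasp; the last joint's range is limited). The gripper opens to 85 mm and grips with 20 to 120 N. Pads are 22 mm wide; open, the fingers measure 114 mm over their backs; the gripper's body (76 mm by 85 mm) begins 54 mm behind the grasp point. The pads swing forward as they close: fully open they stand 13 mm farther back than shut.
Start: joints at [-1.275, 0.477, 0.022, 1.555, -0.011, 1.109, -0.083], TCP at [0.265, 0.621, 0.304] pointing down, gripper open.
Joint ranges: [-2.96, 2.96], [-0.34, 2.1], [-1.41, 1.46], [0.24, 2.44], [-1.37, 4.51], [0.17, 1.92], [-2.96, 2.96]. Speed limits (rad/s): [2.39, 2.39, 3.14, 3.14, 3.14, 3.14, 3.14].

INTERFACE

Orientations are given as [roll, pitch, yaw] about the fixed x, y, z axes, in that order (R = Rz(yaw) Ry(pitch) Rx(roll)).
In Python, from rig import ctrl, imaging, models gives the robot as it stands.
- The arm moves only by the tool servo_tool, never from a script. Its argument "commands" is a list of rows, each an object of numbers: "dx", "dy", "dz": the shift along the tool's x, y, z in units of 25 mm (1.0 is 25 mm); "turn": the turn about the tool's z in units of 5 degrees (1.0 is 5 degrees). In form: [{"dx": .., "dy": .., "dz": .., "turn": ..}, ...]. A call has 1 to 20 rows; each row shifts and turns the commanded pose from where the row before left it, along the tool's axes as they then stand; what a row does not reach is not made up. A row lasts 1/12 s, in which the tool goes at most 41.7 mm and 7.16 degrees, less where a joint would pass 70% of its speed; a pose out of reach is approached as far as the arm can. A call is refused whole if a number of a shift passes 1 or a number of a turn 1, either way. A call with a gripper value outside its range is refused whole. "grip" is the closure, from 0 (fully open) to 1 (shut), set as the call begins (left out, the last holds). The fingers move at their own pace and stop on an object; "newtons" is the grip in N (left out, the last holds). Time passes only in rows, so rows that do not move let the fingers close. It gives the time, the measured TCP pose, the force, the opening and the grip force at its end, in the units of the state.
- ctrl.state(): the state, without advancing time (a new reading comes with each control period).
- imaging.snapshot(name): name is "scene" or "top"; returns the picture (420x560x3 uint8, red, green, blue); there is no depth.
- imaging.camera_model(name): a dict with "K" (3x3 intrinsics, pixels), "dist_coeffs" ([k1, k2, p1, p2, k3] as OpenCV has them; the pictures are not rectified), "pose" (4x4, takes a point from camera to world coordinates). Camera axes: x right, y down, z forward; pixel columns grow to the right and rows downward; lengths in m; the calibration is good to about 2 mm. A picture is of the moment at which its call begins. camera_model takes no time and is no camera call.
- ctrl.finish_job(): hands the job in; it is judged then, once.
Trained networks look in the newest picture that a camera, given by its name, has taken for a name from the list of things; names that differ only in an ending like _2 or _b are one class to them, and where a whole thing is asked for, a point or a joint stands for the part that bears it (a point fixed in the world has none). Each returns a list of dicts, best first, with "confidence" (0 to 1); they miss things now and then, are a little off and sometimes report something else, mostly with a low value. They report only what shows in the picture. A call takes as long as a camera call. They do not tell look-alikes from the thing itself.
- models.recognise(camera, label): "location" ([x, y, z] in m, in world coordinates, good to about 4 mm: the middle of the surface that is visible of it).
The state is a dict: "time": time; "qpos": joint angles; "dq": joint speeds; "joint_efforts": joint torques, N m; "eef_pos": TCP position; "tool_rot": TCP orientation; "force": force on the tool from outside, world axes, zero at the start; "ft_torque": the same for the moment, N m; "finger_gap": opening from 0.0 (shut) to 1.0 (fully open); "grasp_force": force on a finger pad.
Only numpy, scipy, OpenCV 4.12 (cv2) and the standard library are available. Lean on these libraries where they do the work, as an engineer would, in place of code of your own. Each camera call takes 0.05 s, during which the arm holds its last target. There are 200 camera calls.

## Working session

There is one attempt and no reset: what is moved stays moved. The work goes in short steps, Python scripts to look and compute and a tool call to move; the robot and the scene stay as the last step left them, time stands still between calls to the robot, and variables do not carry over. Pictures are saved under pics/ and viewed, at most 10 in all, crops included, and the job is handed in when it is done.

Besides the shell and the picture viewer there is one more tool, called after "Request:" by a JSON object that holds its "name" and its "arguments", one argument or row to a line. servo_tool: Moves the arm, as the interface text tells. Its arguments: {"type":"object","properties":{"commands":{"type":"array","items":{"type":"object","properties":{"dx":{"type":"number"},"dy":{"type":"number"},"dz":{"type":"number"},"turn":{"type":"number"}}}},"grip":{"type":"number"},"newtons":{"type":"number"}},"required":["commands"]}

```bash
mkdir -p pics; ls
cat > h.py <<'E'
import numpy as np, cv2
from rig import ctrl, imaging, models
def snap(n,f):
    im=imaging.snapshot(n); cv2.imwrite('pics/'+f,cv2.cvtColor(im,cv2.COLOR_RGB2BGR)); return im
def ray(n,px,z):
    c=imaging.camera_model(n);K=np.array(c['K'],float);T=np.array(c['pose'])
    u=cv2.undistortPoints(np.array([[px]],float),K,np.array(c['dist_coeffs'],float))[0,0]
    d=T[:3,:3]@np.array([u[0],u[1],1]);o=T[:3,3]
    return o+d*(z-o[2])/d[2]
def proj(n,p):
    c=imaging.camera_model(n);T=np.linalg.inv(np.array(c['pose']))
    return cv2.projectPoints(np.array([p],float),cv2.Rodrigues(T[:3,:3])[0],T[:3,3],np.array(c['K'],float),np.array(c['dist_coeffs'],float))[0][0,0]
E
python3 - <<'E'
from h import *
a=snap('scene','s1.png');b=snap('top','t1.png')
for l in ['knob_grip','lever_tab','clamp','heatsink_mid','jaw','stop','handle']:
  for c in ['scene','top']:
    print(l,c,[(np.round(r['location'],3).tolist(),round(r['confidence'],2),proj(c,r['location']).round().tolist()) for r in models.recognise(c,l)])
s=ctrl.state();print({k:np.round(v,3).tolist() for k,v in s.items()})
E
```

```text
pics
knob_grip scene [([0.453, 0.096, 0.103], 0.88, [313.0, 218.0])]
knob_grip top [([0.464, 0.092, 0.123], 0.65, [274.0, 237.0])]
lever_tab scene [([0.541, 0.066, 0.075], 0.6, [293.0, 207.0])]
lever_tab top [([0.536, 0.062, 0.074], 0.6, [288.0, 203.0])]
clamp scene [([0.566, 0.096, 0.023], 0.69, [274.0, 228.0])]
clamp top [([0.584, 0.084, 0.014], 0.58, [277.0, 185.0])]
heatsink_mid scene [([0.527, 0.263, 0.019], 0.8, [213.0, 272.0]), ([0.48, 0.188, 0.02], 0.8, [263.0, 268.0])]
heatsink_mid top [([0.603, 0.139, 0.023], 0.82, [251.0, 175.0]), ([0.49, 0.179, 0.01], 0.79, [233.0, 230.0]), ([0.53, 0.256, 0.02], 0.68, [196.0, 211.0]), ([0.417, 0.26, 0.027], 0.25, [192.0, 265.0])]
jaw scene [([0.511, 0.076, 0.071], 0.74, [299.0, 216.0]), ([0.574, 0.102, 0.032], 0.68, [269.0, 224.0])]
jaw top [([0.578, 0.097, 0.031], 0.7, [271.0, 186.0])]
stop scene [([0.598, 0.18, 0.033], 0.88, [229.0, 232.0])]
stop top [([0.603, 0.169, 0.033], 0.63, [236.0, 175.0])]
handle scene [([0.512, 0.076, 0.072], 0.67, [299.0, 215.0])]
handle top [([0.56, 0.07, 0.07], 0.73, [284.0, 191.0]), ([0.602, 0.168, 0.032], 0.21, [237.0, 175.0])]
{'time': 0.8, 'qpos': [-1.275, 0.477, 0.022, 1.555, -0.011, 1.109, -0.083], 'dq': [-0.0, 0.001, 0.001, 0.003, -0.002, -0.002, 0.001], 'joint_efforts': [-0.0, -59.625, 1.606, -28.154, 0.013, 0.002, -0.0], 'eef_pos': [0.265, 0.621, 0.304], 'tool_rot': [3.142, -0.0, 2.738], 'force': [0.8, -0.002, -0.682], 'ft_torque': [0.001, -0.013, -0.015], 'grasp_force': 0.0, 'finger_gap': 1.0}
```

Run:
```python
import cv2
a=cv2.imread('pics/s1.png');b=cv2.imread('pics/t1.png')
cv2.imwrite('pics/c1.png',cv2.vconcat([cv2.resize(a[170:320,180:380],(800,600),interpolation=3)]))
cv2.imwrite('pics/c2.png',cv2.resize(b[130:280,170:370],(800,600),interpolation=3))
```

```text
(no output)
```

View pics/c1.png

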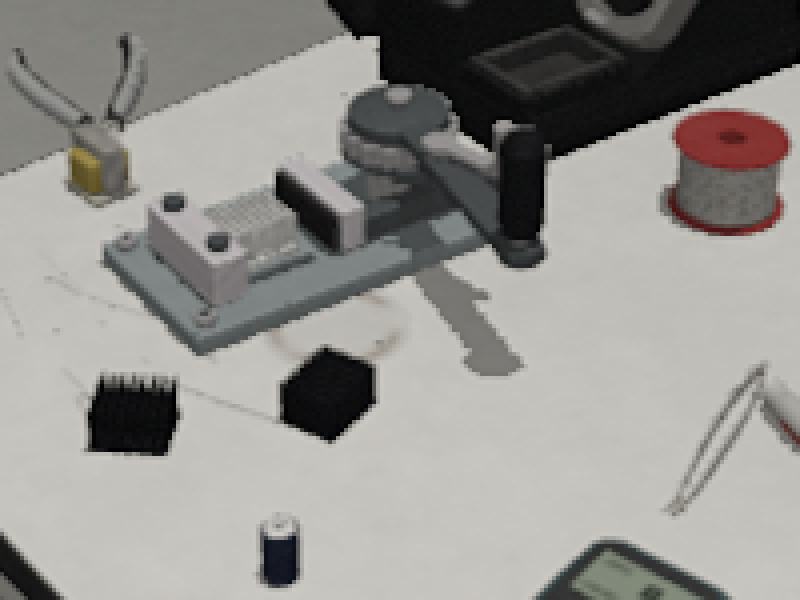

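View pics/c2.png

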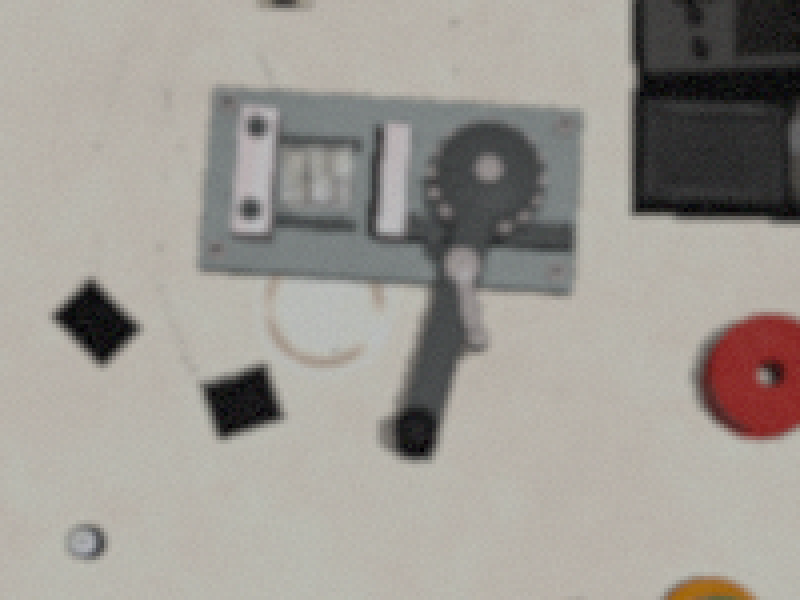

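View pics/t1.png

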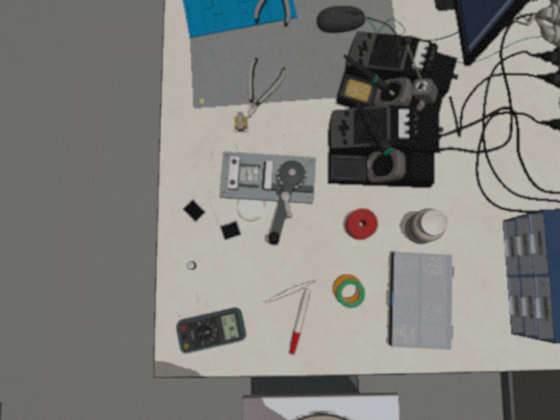

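The top view crop shows the clamp: hub at (488,165), knob at (415,430), lever tab at (477,340) leaning right. The bright heat sink is at (320,178), between the stop at (255,170) and the jaw at (392,180). The two heat-sink look-alikes, at crop (97,320) and (242,400), are black and lie off the clamp, so the bright one is the right one.

```bash
cat >> h.py <<'E'
def R(y): return np.array([[np.cos(y),-np.sin(y)],[np.sin(y),np.cos(y)]])
E
python3 - <<'E'
from h import *
P=lambda x,y,z:ray('top',(170+x/4,130+y/4),z)
c=[P(*p,.012) for p in [(215,88),(582,110),(572,293),(200,270)]]
for q in c:print(q.round(4))
for n,p in dict(hub=(488,165,.08),knob=(415,430,.127),tab=(477,340,.098),piv=(461,262,.078),jawL=(383,180,.038),stopR=(274,175,.038),hs=(318,178,.034),hsL=(282,178,.034),hsR=(355,178,.034)).items(): print(n,P(*p).round(4))
m=np.mean(c,0)[:2]; yd=(c[0]+c[3]-c[1]-c[2])[:2];yd/=np.linalg.norm(yd); print('yaw',np.arctan2(-yd[0],yd[1]),'axis',m-0.05*yd)
q=lambda n:[np.round(v,3).tolist() for v in imaging.camera_model(n)['pose']]
print(q('top'),q('scene'))
E
```

```text
[0.6579 0.1983 0.012 ]
[0.6437 0.0016 0.012 ]
[0.5444 0.0091 0.012 ]
[0.5588 0.2055 0.012 ]
hub [0.5985 0.0545 0.08  ]
knob [0.4625 0.0917 0.127 ]
tab [0.5082 0.0617 0.098 ]
piv [0.55   0.0686 0.078 ]
jawL [0.6007 0.1079 0.038 ]
stopR [0.6039 0.1644 0.038 ]
hs [0.603  0.1418 0.034 ]
hsL [0.6032 0.1606 0.034 ]
hsR [0.6028 0.1225 0.034 ]
yaw -0.07257782043852162 axis [0.5975557  0.05375713]
[[-0.012, -0.987, 0.16, 0.38], [-1.0, 0.011, -0.011, 0.084], [0.009, -0.16, -0.987, 1.038], [0.0, 0.0, 0.0, 1.0]] [[-0.638, -0.393, 0.663, -0.083], [-0.77, 0.316, -0.554, 0.603], [0.008, -0.863, -0.504, 0.56], [0.0, 0.0, 0.0, 1.0]]
```

Request:
{"name": "servo_tool", "arguments": {
  "commands": [
    {"turn": -0.75},
    {"turn": -0.76}
  ],
  "grip": 0.6
}}

```text
schema error: expected keys dx, dy, dz, turn
```

Request:
{"name": "servo_tool", "arguments": {
  "commands": [
    {"dx": -0.77,"dy": -0.945},
    {"dx": -0.77,"dy": -0.945},
    {"dx": -0.77,"dy": -0.945},
    {"dx": -0.77,"dy": -0.945},
    {"dx": -0.77,"dy": -0.945},
    {"dx": -0.77,"dy": -0.945},
    {"dx": -0.77,"dy": -0.945},
    {"dx": -0.77,"dy": -0.945},
    {"dx": -0.77,"dy": -0.945},
    {"dx": -0.77,"dy": -0.945},
    {"dx": -0.77,"dy": -0.945},
    {"dx": -0.77,"dy": -0.945},
    {"dx": -0.77,"dy": -0.945},
    {"dx": -0.77,"dy": -0.945},
    {"dx": -0.77,"dy": -0.945},
    {"dx": -0.77,"dy": -0.945},
    {"dx": -0.77,"dy": -0.945},
    {"dx": -0.77,"dy": -0.945},
    {"dx": -0.77,"dy": -0.945},
    {"dx": -0.77,"dy": -0.945}
  ]
}}

```text
schema error: expected keys dx, dy, dz, turn
```

All keys are needed.

Request:
{"name": "servo_tool", "arguments": {
  "commands": [
    {"dx": 0,"dy": 0,"dz": 0,"turn": -0.75},
    {"dx": 0,"dy": 0,"dz": 0,"turn": -0.76}
  ],
  "grip": 0.6
}}

```text
time: 0.97
eef_pos: [0.2651, 0.6208, 0.3039]
tool_rot: [3.142, 0.0, 2.873]
force: [0.8, 0.1, -0.1]
finger_gap: 0.751
grasp_force: 0.0
```

Request:
{"name": "servo_tool", "arguments": {
  "commands": [
    {"dx": -0.77,"dy": -0.945,"dz": 0,"turn": 0},
    {"dx": -0.77,"dy": -0.945,"dz": 0,"turn": 0},
    {"dx": -0.77,"dy": -0.945,"dz": 0,"turn": 0},
    {"dx": -0.77,"dy": -0.945,"dz": 0,"turn": 0},
    {"dx": -0.77,"dy": -0.945,"dz": 0,"turn": 0},
    {"dx": -0.77,"dy": -0.945,"dz": 0,"turn": 0},
    {"dx": -0.77,"dy": -0.945,"dz": 0,"turn": 0},
    {"dx": -0.77,"dy": -0.945,"dz": 0,"turn": 0},
    {"dx": -0.77,"dy": -0.945,"dz": 0,"turn": 0},
    {"dx": -0.77,"dy": -0.945,"dz": 0,"turn": 0},
    {"dx": -0.77,"dy": -0.945,"dz": 0,"turn": 0},
    {"dx": -0.77,"dy": -0.945,"dz": 0,"turn": 0},
    {"dx": -0.77,"dy": -0.945,"dz": 0,"turn": 0},
    {"dx": -0.77,"dy": -0.945,"dz": 0,"turn": 0},
    {"dx": -0.77,"dy": -0.945,"dz": 0,"turn": 0},
    {"dx": -0.77,"dy": -0.945,"dz": 0,"turn": 0},
    {"dx": -0.77,"dy": -0.945,"dz": 0,"turn": 0},
    {"dx": -0.77,"dy": -0.945,"dz": 0,"turn": 0},
    {"dx": -0.77,"dy": -0.945,"dz": 0,"turn": 0},
    {"dx": -0.77,"dy": -0.945,"dz": 0,"turn": 0}
  ]
}}

```text
time: 2.63
eef_pos: [0.5095, 0.0607, 0.3042]
tool_rot: [3.141, 0.001, 2.87]
force: [-0.2, -0.5, -0.1]
finger_gap: 0.4
grasp_force: 0.0
```

Request:
{"name": "servo_tool", "arguments": {
  "commands": [
    {"dx": 0,"dy": 0,"dz": 1,"turn": 0},
    {"dx": 0,"dy": 0,"dz": 1,"turn": 0},
    {"dx": 0,"dy": 0,"dz": 1,"turn": 0},
    {"dx": 0,"dy": 0,"dz": 1,"turn": 0},
    {"dx": 0,"dy": 0,"dz": 0.6,"turn": 0},
    {"dx": 0,"dy": 0,"dz": 0.4,"turn": 0},
    {"dx": 0,"dy": 0,"dz": 0,"turn": 0}
  ]
}}

```text
time: 3.22
eef_pos: [0.5081, 0.062, 0.1772]
tool_rot: [-3.14, -0.003, 2.87]
force: [0.6, -1.0, 0.1]
finger_gap: 0.398
grasp_force: 0.0
```

Run:
```python
from h import *
a=snap('scene','s2.png');b=snap('top','t2.png')
cv2.imwrite('pics/c3.png',cv2.cvtColor(cv2.hconcat([cv2.resize(a[170:270,240:340],(400,400)),cv2.resize(b[150:250,235:335],(400,400))]),4))
print(ctrl.state()['eef_pos'])
```

```text
[0.50947458 0.06218299 0.17937068]
```

View pics/c3.png

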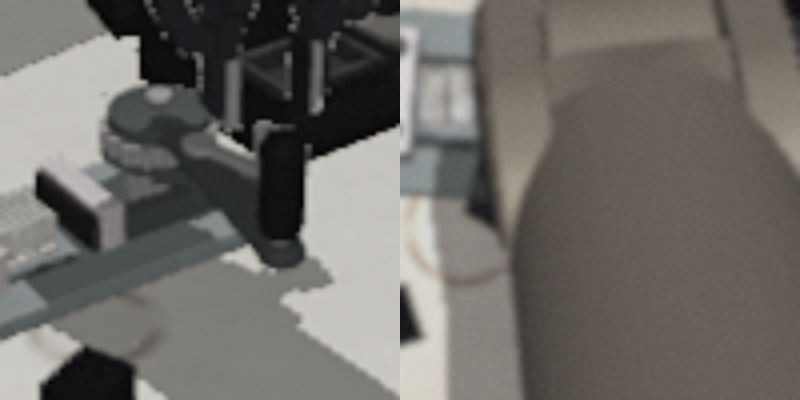

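The scene half shows the tab at (262,130), hanging between the finger tips at (232,110) and (315,100), so it is straddled. The arm hides the clamp in the top half. Next I lower the tool and push left.

Request:
{"name": "servo_tool", "arguments": {
  "commands": [
    {"dx": 0,"dy": 0,"dz": 0.5,"turn": 0},
    {"dx": 0,"dy": 0,"dz": 0.5,"turn": 0},
    {"dx": 0,"dy": 0,"dz": 0,"turn": 0}
  ]
}}

```text
time: 3.57
eef_pos: [0.5089, 0.0623, 0.1537]
tool_rot: [-3.142, -0.0, 2.87]
force: [-0.6, 0.2, -0.4]
finger_gap: 0.395
grasp_force: 0.0
```

Request:
{"name": "servo_tool", "arguments": {
  "commands": [
    {"dx": 0,"dy": 0.25,"dz": 0,"turn": 0},
    {"dx": 0,"dy": 0.25,"dz": 0,"turn": 0},
    {"dx": 0,"dy": 0.25,"dz": 0,"turn": 0},
    {"dx": 0,"dy": 0,"dz": 0,"turn": 0}
  ]
}}

```text
time: 3.9
eef_pos: [0.5136, 0.0811, 0.1544]
tool_rot: [-3.141, -0.001, 2.871]
force: [-3.5, -0.1, 1.1]
finger_gap: 0.401
grasp_force: 1.0
```

Request:
{"name": "servo_tool", "arguments": {
  "commands": [
    {"dx": 0,"dy": 0.25,"dz": 0,"turn": 0},
    {"dx": 0,"dy": 0.25,"dz": 0,"turn": 0},
    {"dx": 0,"dy": 0,"dz": 0,"turn": 0}
  ]
}}

```text
time: 4.15
eef_pos: [0.5171, 0.0931, 0.1541]
tool_rot: [-3.141, -0.001, 2.871]
force: [-2.9, -1.4, -1.2]
finger_gap: 0.405
grasp_force: 1.0
```

Request:
{"name": "servo_tool", "arguments": {
  "commands": [
    {"dx": 0,"dy": 0.25,"dz": 0,"turn": 0},
    {"dx": 0,"dy": 0.25,"dz": 0,"turn": 0},
    {"dx": 0,"dy": 0,"dz": 0,"turn": 0}
  ]
}}

```text
time: 4.4
eef_pos: [0.5217, 0.1046, 0.1543]
tool_rot: [3.141, 0.002, 2.87]
force: [-0.1, -1.6, -1.5]
finger_gap: 0.401
grasp_force: 0.9
```

Request:
{"name": "servo_tool", "arguments": {
  "commands": [
    {"dx": 0,"dy": 0.16,"dz": 0,"turn": 0},
    {"dx": 0,"dy": 0,"dz": 0,"turn": 0}
  ]
}}

```text
time: 4.57
eef_pos: [0.523, 0.1076, 0.1543]
tool_rot: [3.142, 0.002, 2.869]
force: [0.9, -4.4, -1.6]
finger_gap: 0.395
grasp_force: 1.8
```

Request:
{"name": "servo_tool", "arguments": {
  "commands": [
    {"dx": 0,"dy": 0.16,"dz": 0,"turn": 0},
    {"dx": 0,"dy": 0,"dz": 0,"turn": 0}
  ]
}}

```text
time: 4.73
eef_pos: [0.5243, 0.1112, 0.1544]
tool_rot: [3.142, 0.003, 2.869]
force: [1.5, -5.7, -0.8]
finger_gap: 0.399
grasp_force: 2.3
```

Run:
```python
from h import *
a=snap('scene','s3.png')
cv2.imwrite('pics/c4.png',cv2.cvtColor(cv2.resize(a[160:280,220:380],(800,600),interpolation=3),4))
s=ctrl.state();print(s['eef_pos'],s['force'])
```

```text
[0.52423677 0.11116233 0.15439687] [ 1.95823242 -4.20156631 -1.13422386]
```

View pics/c4.png

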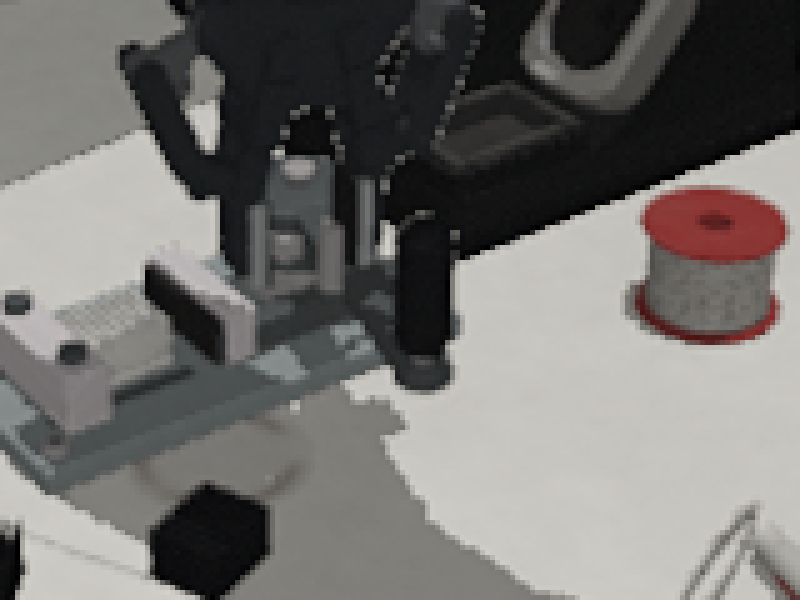

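Request:
{"name": "servo_tool", "arguments": {
  "commands": [
    {"dx": 0,"dy": 0.16,"dz": 0,"turn": 0},
    {"dx": 0,"dy": 0,"dz": 0,"turn": 0},
    {"dx": 0,"dy": 0,"dz": 0,"turn": 0}
  ]
}}

```text
time: 5.03
eef_pos: [0.5254, 0.1148, 0.1545]
tool_rot: [3.141, 0.003, 2.868]
force: [2.1, -5.1, -0.9]
finger_gap: 0.404
grasp_force: 2.2
```

Request:
{"name": "servo_tool", "arguments": {
  "commands": [
    {"dx": 0,"dy": -0.4,"dz": 0,"turn": 0},
    {"dx": 0,"dy": 0,"dz": -1,"turn": 0},
    {"dx": 0,"dy": 0,"dz": -1,"turn": 0},
    {"dx": 0,"dy": 0,"dz": -1,"turn": 0},
    {"dx": 0,"dy": 0,"dz": 0,"turn": 0}
  ]
}}

```text
time: 5.45
eef_pos: [0.5241, 0.1068, 0.2339]
tool_rot: [3.135, 0.007, 2.869]
force: [1.2, 0.5, 1.1]
finger_gap: 0.398
grasp_force: 0.0
```

Run:
```python
from h import *
a=snap('scene','s4.png')
cv2.imwrite('pics/c5.png',cv2.cvtColor(cv2.resize(a[160:280,220:380],(800,600),interpolation=3),4))
s=ctrl.state();print(s['eef_pos'],s['force'])
r=models.recognise('scene','knob_grip');print(r,[proj('scene',q['location']) for q in r])
r=models.recognise('scene','lever_tab');print(r,[proj('scene',q['location']) for q in r])
ax=np.array([.598,.054])
for th in [.1,.15,.2,.25,.3,.35]:
  y=3.069-th;k=ax+.14*np.array([np.cos(y),np.sin(y)]);print(th,k,proj('scene',[*k,.127]),proj('scene',[*k,.1]))
  for l in (0,.3,.45):
    t=ax+.051*np.array([np.cos(y),np.sin(y)])+.04*np.array([np.cos(y-l),np.sin(y-l)]);print('  tab',l,proj('scene',[*t,.098]))
```

```text
[0.52309936 0.10680699 0.23181308] [ 0.50399735 -0.09876887  0.2797374 ]
[{'location': [0.4561, 0.1122, 0.1042], 'confidence': 0.65}] [array([304.58663565, 219.47867361])]
[{'location': [0.5228, 0.0979, 0.0776], 'confidence': 0.68}] [array([286.59038186, 214.33687756])]
0.1 [0.46008    0.07804319] [317.84339289 201.2981315 ] [317.25022267 214.24853443]
  tab 0 [303.11580861 203.30223928]
  tab 0.3 [297.24143541 204.41362613]
  tab 0.45 [294.08702338 204.62273366]
0.15 [0.46145403 0.08490627] [314.4716836  202.20609537] [313.92878213 215.18490416]
  tab 0 [301.0189722  203.86289495]
  tab 0.3 [295.01217077 204.82659962]
  tab 0.45 [291.83078958 204.95604603]
0.2 [0.46316934 0.0916921 ] [310.98058364 203.03100045] [310.49027859 216.03571149]
  tab 0 [298.8565591  204.37102886]
  tab 0.3 [292.73522987 205.18326706]
  tab 0.45 [289.53666018 205.23227274]
0.25 [0.46522167 0.09838372] [307.38107428 203.76923926] [306.94549847 216.79726163]
  tab 0 [296.63487556 204.82478062]
  tab 0.3 [290.4175035  205.48229593]
  tab 0.45 [287.21165488 205.45037601]
0.3 [0.46760587 0.1049644 ] [303.68479402 204.41753564] [303.30586721 217.46619942]
  tab 0 [294.36050962 205.22247264]
  tab 0.3 [288.06608204 205.72255994]
  tab 0.45 [284.86294566 205.60952974]
0.35 [0.47031598 0.1114177 ] [299.90397971 204.97297349] [299.58339174 218.03953838]
  tab 0 [292.04030328 205.56262131]
  tab 0.3 [285.68822263 205.90314679]
  tab 0.45 [282.49782275 205.70912516]
```

View pics/c5.png

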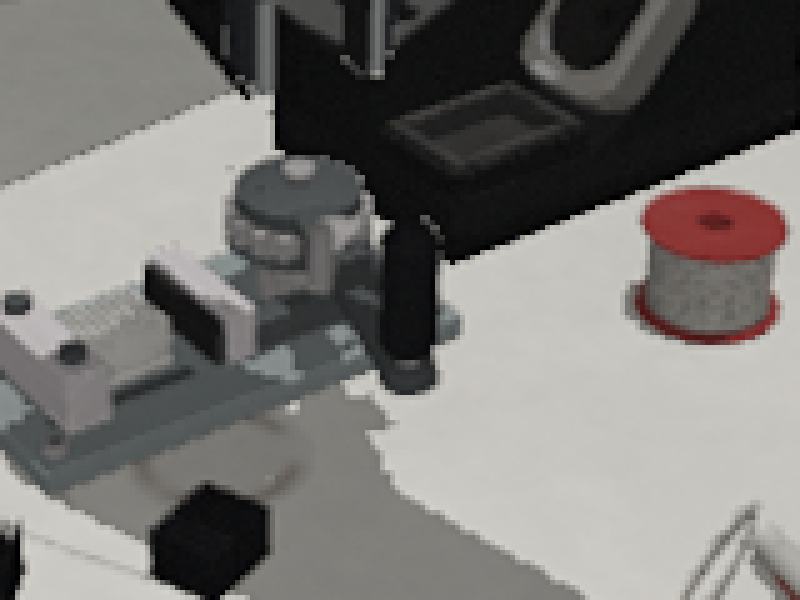

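The lever tab at (322,225) leans fully left (fitted at about 0.45 rad). The knob at (411,290) puts the handle at about +0.31, and the jaw has not moved. Next is the knob.

Request:
{"name": "servo_tool", "arguments": {
  "commands": [
    {"dx": 0,"dy": 0,"dz": 0,"turn": 0.63},
    {"dx": 0,"dy": 0,"dz": 0,"turn": 0.63},
    {"dx": 0.68,"dy": -0.29,"dz": 0,"turn": 0},
    {"dx": 0.68,"dy": -0.29,"dz": 0,"turn": 0},
    {"dx": 0.68,"dy": -0.29,"dz": 0,"turn": 0},
    {"dx": 0,"dy": 0,"dz": 0,"turn": 0}
  ]
}}

```text
time: 6.1
eef_pos: [0.4619, 0.1046, 0.2271]
tool_rot: [-3.139, -0.005, 2.76]
force: [-0.6, -0.0, -0.4]
finger_gap: 0.4
grasp_force: 0.0
```

Request:
{"name": "servo_tool", "arguments": {
  "commands": [
    {"dx": 0,"dy": 0,"dz": 0.5,"turn": 0},
    {"dx": 0,"dy": 0,"dz": 0.5,"turn": 0},
    {"dx": 0,"dy": 0,"dz": 0.5,"turn": 0},
    {"dx": 0,"dy": 0,"dz": 0,"turn": 0}
  ]
}}

```text
time: 6.43
eef_pos: [0.4646, 0.1047, 0.1888]
tool_rot: [-3.138, -0.003, 2.76]
force: [-0.8, -0.4, 0.5]
finger_gap: 0.399
grasp_force: 0.0
```

Request:
{"name": "servo_tool", "arguments": {
  "commands": [
    {"dx": -0.1,"dy": 0,"dz": 0.4,"turn": 0},
    {"dx": 0,"dy": 0,"dz": 0.4,"turn": 0},
    {"dx": 0,"dy": 0,"dz": 0.4,"turn": 0},
    {"dx": 0,"dy": 0,"dz": 0,"turn": 0}
  ]
}}

```text
time: 6.77
eef_pos: [0.4673, 0.1038, 0.1594]
tool_rot: [-3.139, -0.002, 2.76]
force: [0.1, 0.7, -0.5]
finger_gap: 0.396
grasp_force: 0.0
```

Request:
{"name": "servo_tool", "arguments": {
  "commands": [
    {"dx": 0,"dy": 0,"dz": 0,"turn": 0},
    {"dx": 0,"dy": 0,"dz": 0,"turn": 0},
    {"dx": -0.012,"dy": -0.366,"dz": 0,"turn": -0.75},
    {"dx": -0.012,"dy": -0.366,"dz": 0,"turn": -0.75}
  ],
  "grip": 0.68
}}

```text
time: 7.1
eef_pos: [0.4633, 0.0882, 0.162]
tool_rot: [3.139, 0.002, 2.895]
force: [0.9, 3.3, -2.7]
finger_gap: 0.321
grasp_force: 2.0
```

Request:
{"name": "servo_tool", "arguments": {
  "commands": [
    {"dx": -0.012,"dy": -0.366,"dz": 0,"turn": -0.75},
    {"dx": -0.012,"dy": -0.366,"dz": 0,"turn": -0.75}
  ]
}}

```text
time: 7.27
eef_pos: [0.4596, 0.0697, 0.162]
tool_rot: [3.14, 0.002, 3.026]
force: [1.2, 3.7, -2.1]
finger_gap: 0.323
grasp_force: 1.8
```

Free-wheeling at about 3.5 N, as it should be. Continuing right.

Request:
{"name": "servo_tool", "arguments": {
  "commands": [
    {"dx": -0.012,"dy": -0.366,"dz": 0,"turn": -0.75},
    {"dx": -0.012,"dy": -0.366,"dz": 0,"turn": -0.75},
    {"dx": -0.012,"dy": -0.366,"dz": 0,"turn": -0.75},
    {"dx": -0.012,"dy": -0.366,"dz": 0,"turn": -0.75},
    {"dx": -0.012,"dy": -0.366,"dz": 0,"turn": -0.75}
  ]
}}

```text
time: 7.68
eef_pos: [0.4614, 0.024, 0.162]
tool_rot: [3.14, 0.001, -2.93]
force: [-0.7, 4.4, -1.3]
finger_gap: 0.318
grasp_force: 1.9
```

Request:
{"name": "servo_tool", "arguments": {
  "commands": [
    {"dx": -0.012,"dy": -0.366,"dz": 0,"turn": -0.75},
    {"dx": -0.012,"dy": -0.366,"dz": 0,"turn": -0.75},
    {"dx": -0.012,"dy": -0.366,"dz": 0,"turn": -0.75},
    {"dx": 0,"dy": 0,"dz": 0,"turn": 0},
    {"dx": 0,"dy": 0,"dz": 0,"turn": 0}
  ]
}}

```text
time: 8.1
eef_pos: [0.4697, -0.0032, 0.1618]
tool_rot: [-3.141, 0.001, -2.741]
force: [-0.7, 0.5, -0.6]
finger_gap: 0.321
grasp_force: 0.0
```

```bash
cat > st.py <<'E'
from h import *
s=ctrl.state();p=np.array(s['eef_pos'])[:2]-[.598,.054]
y=s['tool_rot'][2];th=3.069-np.arctan2(p[1],p[0]);th=(th+np.pi)%(2*np.pi)-np.pi
f=np.array(s['force']);print('t',s['time'],'th',round(th,3),'r',np.hypot(*p).round(4),'toolth',round((3.069-y+np.pi)%(2*np.pi)-np.pi,3),'push(tool y)',-(f[0]*np.sin(y)-f[1]*np.cos(y)).round(2),'push(tool x)',-(f[0]*np.cos(y)+f[1]*np.sin(y)).round(2))
E
python3 st.py
python3 - <<'E'
from h import *
snap('scene','s5.png')
print(models.recognise('scene','knob_grip'))
E
```

```text
t 8.1 th -0.492 r 0.1405 toolth -0.473 push(tool y) -0.71 push(tool x) -0.49
[{'location': [0.4549, 0.002, 0.0802], 'confidence': 0.44}]
```

Request:
{"name": "servo_tool", "arguments": {
  "commands": [
    {"dx": 0,"dy": -0.14,"dz": 0,"turn": -0.25},
    {"dx": 0,"dy": 0,"dz": 0,"turn": 0},
    {"dx": 0,"dy": 0.14,"dz": 0,"turn": 0.25},
    {"dx": -0.012,"dy": 0.366,"dz": 0,"turn": 0.75},
    {"dx": -0.012,"dy": 0.366,"dz": 0,"turn": 0.75},
    {"dx": -0.012,"dy": 0.366,"dz": 0,"turn": 0.75},
    {"dx": -0.012,"dy": 0.366,"dz": 0,"turn": 0.75}
  ]
}}

```text
time: 8.78
eef_pos: [0.4595, 0.0317, 0.1616]
tool_rot: [-3.14, 0.0, -3.006]
force: [-0.5, -3.5, -0.3]
finger_gap: 0.321
grasp_force: 1.9
```

Request:
{"name": "servo_tool", "arguments": {
  "commands": [
    {"dx": -0.012,"dy": 0.366,"dz": 0,"turn": 0.75},
    {"dx": -0.012,"dy": 0.366,"dz": 0,"turn": 0.75}
  ]
}}

```text
time: 8.95
eef_pos: [0.458, 0.0492, 0.1616]
tool_rot: [-3.139, 0.0, -3.137]
force: [0.6, -9.3, 2.2]
finger_gap: 0.321
grasp_force: 4.3
```

Request:
{"name": "servo_tool", "arguments": {
  "commands": [
    {"dx": -0.012,"dy": 0.366,"dz": 0,"turn": 0.75},
    {"dx": -0.012,"dy": 0.366,"dz": 0,"turn": 0.75}
  ]
}}

```text
time: 9.12
eef_pos: [0.4587, 0.0669, 0.1615]
tool_rot: [-3.139, -0.0, 3.015]
force: [-1.3, -8.9, 3.8]
finger_gap: 0.322
grasp_force: 4.3
```

```bash
python3 st.py
```

```text
t 9.1167 th 0.019 r 0.1399 toolth 0.054 push(tool y) 9.0 push(tool x) -0.15
```

Request:
{"name": "servo_tool", "arguments": {
  "commands": [
    {"dx": -0.012,"dy": 0.366,"dz": 0,"turn": 0.75},
    {"dx": -0.012,"dy": 0.366,"dz": 0,"turn": 0.75}
  ]
}}

```text
time: 9.28
eef_pos: [0.4617, 0.0848, 0.1614]
tool_rot: [-3.138, -0.001, 2.884]
force: [-3.2, -8.2, 5.3]
finger_gap: 0.32
grasp_force: 4.3
```

Request:
{"name": "servo_tool", "arguments": {
  "commands": [
    {"dx": -0.012,"dy": 0.366,"dz": 0,"turn": 0.75},
    {"dx": -0.012,"dy": 0.366,"dz": 0,"turn": 0.75}
  ]
}}

```text
time: 9.45
eef_pos: [0.4671, 0.1022, 0.1614]
tool_rot: [-3.138, -0.001, 2.753]
force: [-2.8, -7.9, 5.6]
finger_gap: 0.323
grasp_force: 4.3
```

Request:
{"name": "servo_tool", "arguments": {
  "commands": [
    {"dx": -0.012,"dy": 0.366,"dz": 0,"turn": 0.75},
    {"dx": -0.012,"dy": 0.366,"dz": 0,"turn": 0.75},
    {"dx": 0,"dy": 0,"dz": 0,"turn": 0}
  ]
}}

```text
time: 9.7
eef_pos: [0.4756, 0.1207, 0.1613]
tool_rot: [-3.139, -0.001, 2.625]
force: [-2.0, -2.9, 1.7]
finger_gap: 0.318
grasp_force: 1.1
```

```bash
python3 st.py
python3 - <<'E'
from h import *
a=snap('scene','s6.png')
cv2.imwrite('pics/c6.png',cv2.cvtColor(cv2.resize(a[160:280,220:380],(800,600),interpolation=3),4))
E
```

```text
t 9.7 th 0.426 r 0.1394 toolth 0.444 push(tool y) 3.48 push(tool x) -0.28
```

View pics/c6.png

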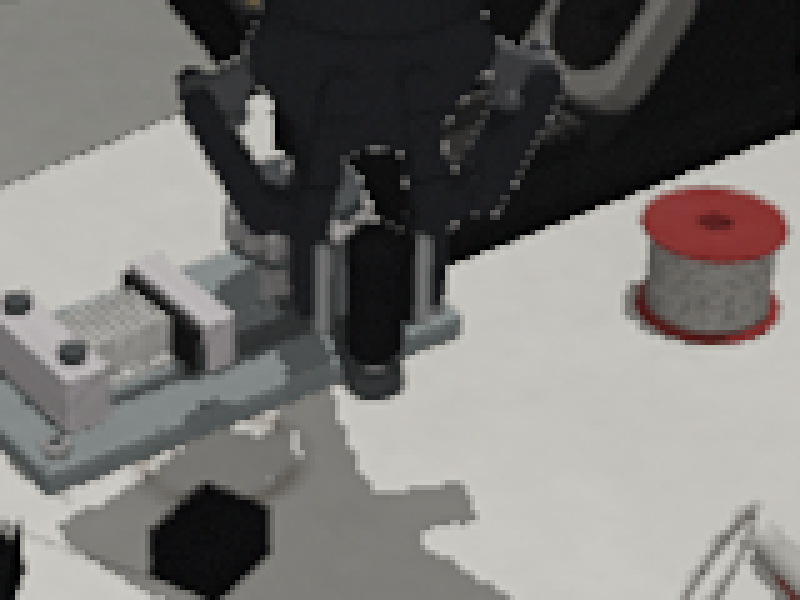

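The jaw face at (190,320) now almost touches the heat sink at (130,320), and the handle is near +0.43. Going back for another stroke.

Request:
{"name": "servo_tool", "arguments": {
  "commands": [
    {"dx": -0.012,"dy": -0.366,"dz": 0,"turn": -0.75},
    {"dx": -0.012,"dy": -0.366,"dz": 0,"turn": -0.75},
    {"dx": -0.012,"dy": -0.366,"dz": 0,"turn": -0.75},
    {"dx": -0.012,"dy": -0.366,"dz": 0,"turn": -0.75},
    {"dx": -0.012,"dy": -0.366,"dz": 0,"turn": -0.75},
    {"dx": -0.012,"dy": -0.366,"dz": 0,"turn": -0.75},
    {"dx": -0.012,"dy": -0.366,"dz": 0,"turn": -0.75},
    {"dx": -0.012,"dy": -0.366,"dz": 0,"turn": -0.75},
    {"dx": -0.012,"dy": -0.366,"dz": 0,"turn": -0.75},
    {"dx": -0.012,"dy": -0.366,"dz": 0,"turn": -0.75},
    {"dx": -0.012,"dy": -0.366,"dz": 0,"turn": -0.75},
    {"dx": -0.012,"dy": -0.366,"dz": 0,"turn": -0.75},
    {"dx": -0.012,"dy": -0.366,"dz": 0,"turn": -0.75},
    {"dx": -0.012,"dy": -0.366,"dz": 0,"turn": -0.75},
    {"dx": 0,"dy": 0,"dz": 0,"turn": 0}
  ]
}}

```text
time: 11.0
eef_pos: [0.4697, -0.0037, 0.1615]
tool_rot: [-3.142, 0.001, -2.737]
force: [-0.8, 1.0, -0.4]
finger_gap: 0.324
grasp_force: 0.0
```

```bash
python3 st.py
```

```text
t 11.0 th -0.495 r 0.1407 toolth -0.477 push(tool y) -1.2 push(tool x) -0.34
```

Request:
{"name": "servo_tool", "arguments": {
  "commands": [
    {"dx": -0.012,"dy": 0.366,"dz": 0,"turn": 0.75},
    {"dx": -0.012,"dy": 0.366,"dz": 0,"turn": 0.75},
    {"dx": -0.012,"dy": 0.366,"dz": 0,"turn": 0.75},
    {"dx": -0.012,"dy": 0.366,"dz": 0,"turn": 0.75}
  ]
}}

```text
time: 11.33
eef_pos: [0.4596, 0.0318, 0.1616]
tool_rot: [-3.141, 0.001, -3.006]
force: [0.8, -3.4, 1.0]
finger_gap: 0.321
grasp_force: 1.8
```

Request:
{"name": "servo_tool", "arguments": {
  "commands": [
    {"dx": -0.006,"dy": 0.244,"dz": 0,"turn": 0.5},
    {"dx": -0.006,"dy": 0.244,"dz": 0,"turn": 0.5}
  ]
}}

```text
time: 11.5
eef_pos: [0.4583, 0.0442, 0.1616]
tool_rot: [-3.141, 0.001, -3.092]
force: [-0.7, -4.3, 2.1]
finger_gap: 0.319
grasp_force: 1.8
```

Request:
{"name": "servo_tool", "arguments": {
  "commands": [
    {"dx": -0.006,"dy": 0.244,"dz": 0,"turn": 0.5},
    {"dx": -0.006,"dy": 0.244,"dz": 0,"turn": 0.5}
  ]
}}

```text
time: 11.67
eef_pos: [0.4581, 0.0562, 0.1616]
tool_rot: [-3.141, 0.001, 3.104]
force: [-0.5, -4.0, 3.8]
finger_gap: 0.323
grasp_force: 1.8
```

```bash
python3 st.py
```

```text
t 11.6667 th -0.057 r 0.1399 toolth -0.035 push(tool y) 4.06 push(tool x) -0.39
```

Request:
{"name": "servo_tool", "arguments": {
  "commands": [
    {"dx": -0.006,"dy": 0.244,"dz": 0,"turn": 0.5},
    {"dx": -0.006,"dy": 0.244,"dz": 0,"turn": 0.5}
  ]
}}

```text
time: 11.83
eef_pos: [0.459, 0.0678, 0.1615]
tool_rot: [-3.14, 0.0, 3.016]
force: [-0.9, -7.3, 4.1]
finger_gap: 0.324
grasp_force: 4.0
```

Request:
{"name": "servo_tool", "arguments": {
  "commands": [
    {"dx": -0.006,"dy": 0.244,"dz": 0,"turn": 0.5}
  ]
}}

```text
time: 11.92
eef_pos: [0.4597, 0.0732, 0.1615]
tool_rot: [-3.139, -0.0, 2.972]
force: [-2.3, -8.2, 5.1]
finger_gap: 0.319
grasp_force: 4.1
```

Request:
{"name": "servo_tool", "arguments": {
  "commands": [
    {"dx": -0.006,"dy": 0.244,"dz": 0,"turn": 0.5}
  ]
}}

```text
time: 12.0
eef_pos: [0.4607, 0.079, 0.1615]
tool_rot: [-3.139, -0.0, 2.928]
force: [-2.9, -8.5, 5.4]
finger_gap: 0.322
grasp_force: 4.2
```

```bash
python3 st.py
```

```text
t 12.0 th 0.108 r 0.1396 toolth 0.141 push(tool y) 8.95 push(tool x) -1.05
```

Request:
{"name": "servo_tool", "arguments": {
  "commands": [
    {"dx": -0.003,"dy": 0.16,"dz": 0,"turn": 0.33},
    {"dx": -0.003,"dy": 0.16,"dz": 0,"turn": 0.33}
  ]
}}

```text
time: 12.17
eef_pos: [0.4625, 0.0868, 0.1615]
tool_rot: [-3.139, -0.001, 2.871]
force: [-3.3, -7.5, 6.6]
finger_gap: 0.322
grasp_force: 4.1
```

Request:
{"name": "servo_tool", "arguments": {
  "commands": [
    {"dx": -0.003,"dy": 0.16,"dz": 0,"turn": 0.33},
    {"dx": -0.003,"dy": 0.16,"dz": 0,"turn": 0.33}
  ]
}}

```text
time: 12.33
eef_pos: [0.4646, 0.0943, 0.1614]
tool_rot: [-3.139, -0.001, 2.814]
force: [-3.3, -7.8, 6.3]
finger_gap: 0.32
grasp_force: 4.1
```

Request:
{"name": "servo_tool", "arguments": {
  "commands": [
    {"dx": -0.003,"dy": 0.16,"dz": 0,"turn": 0.33}
  ]
}}

```text
time: 12.42
eef_pos: [0.4659, 0.098, 0.1614]
tool_rot: [-3.139, -0.001, 2.785]
force: [-3.6, -7.5, 5.8]
finger_gap: 0.32
grasp_force: 4.1
```

```bash
python3 st.py
```

```text
t 12.4167 th 0.249 r 0.1393 toolth 0.284 push(tool y) 8.29 push(tool x) -0.74
```

Request:
{"name": "servo_tool", "arguments": {
  "commands": [
    {"dx": -0.003,"dy": 0.16,"dz": 0,"turn": 0.33},
    {"dx": -0.003,"dy": 0.16,"dz": 0,"turn": 0.33}
  ]
}}

```text
time: 12.58
eef_pos: [0.4686, 0.1055, 0.1613]
tool_rot: [-3.138, -0.001, 2.727]
force: [-3.9, -7.3, 6.2]
finger_gap: 0.313
grasp_force: 4.1
```

Request:
{"name": "servo_tool", "arguments": {
  "commands": [
    {"dx": -0.003,"dy": 0.16,"dz": 0,"turn": 0.33}
  ]
}}

```text
time: 12.67
eef_pos: [0.4702, 0.1091, 0.1613]
tool_rot: [-3.138, -0.001, 2.699]
force: [-4.0, -7.3, 7.3]
finger_gap: 0.317
grasp_force: 4.4
```

Request:
{"name": "servo_tool", "arguments": {
  "commands": [
    {"dx": -0.003,"dy": 0.16,"dz": 0,"turn": 0.33}
  ]
}}

```text
time: 12.75
eef_pos: [0.4718, 0.1125, 0.1612]
tool_rot: [-3.138, -0.002, 2.67]
force: [-4.6, -8.2, 6.3]
finger_gap: 0.317
grasp_force: 4.9
```

```bash
python3 st.py
```

```text
t 12.75 th 0.362 r 0.1391 toolth 0.399 push(tool y) 9.36 push(tool x) -0.4
```

Request:
{"name": "servo_tool", "arguments": {
  "commands": [
    {"dx": -0.002,"dy": 0.1,"dz": 0,"turn": 0.2}
  ]
}}

```text
time: 12.83
eef_pos: [0.4729, 0.1148, 0.1612]
tool_rot: [-3.137, -0.002, 2.653]
force: [-5.3, -8.4, 8.6]
finger_gap: 0.32
grasp_force: 5.1
```

Request:
{"name": "servo_tool", "arguments": {
  "commands": [
    {"dx": -0.002,"dy": 0.1,"dz": 0,"turn": 0.2}
  ]
}}

```text
time: 12.92
eef_pos: [0.4739, 0.1166, 0.1611]
tool_rot: [-3.137, -0.002, 2.635]
force: [-6.3, -8.7, 8.3]
finger_gap: 0.322
grasp_force: 5.3
```

```bash
python3 st.py
```

```text
t 12.9167 th 0.395 r 0.139 toolth 0.434 push(tool y) 10.66 push(tool x) -1.26
```

Request:
{"name": "servo_tool", "arguments": {
  "commands": [
    {"dx": -0.002,"dy": 0.1,"dz": 0,"turn": 0.2},
    {"dx": 0,"dy": 0,"dz": 0,"turn": 0}
  ]
}}

```text
time: 13.08
eef_pos: [0.4751, 0.1189, 0.1611]
tool_rot: [-3.137, -0.002, 2.618]
force: [-3.7, -7.9, 6.2]
finger_gap: 0.322
grasp_force: 4.4
```

Request:
{"name": "servo_tool", "arguments": {
  "commands": [
    {"dx": -0.002,"dy": 0.1,"dz": 0,"turn": 0.2},
    {"dx": 0,"dy": 0,"dz": 0,"turn": 0}
  ]
}}

```text
time: 13.25
eef_pos: [0.4762, 0.1208, 0.161]
tool_rot: [-3.136, -0.002, 2.6]
force: [-5.0, -8.8, 8.1]
finger_gap: 0.32
grasp_force: 5.0
```

```bash
python3 st.py
```

```text
t 13.25 th 0.429 r 0.1389 toolth 0.469 push(tool y) 10.07 push(tool x) 0.24
```

Request:
{"name": "servo_tool", "arguments": {
  "commands": [
    {"dx": -0.002,"dy": 0.1,"dz": 0,"turn": 0.2}
  ]
}}

```text
time: 13.33
eef_pos: [0.4771, 0.1222, 0.161]
tool_rot: [-3.135, -0.002, 2.583]
force: [-7.3, -10.8, 10.1]
finger_gap: 0.316
grasp_force: 6.2
```

Request:
{"name": "servo_tool", "arguments": {
  "commands": [
    {"dx": -0.002,"dy": 0.1,"dz": 0,"turn": 0.2}
  ]
}}

```text
time: 13.42
eef_pos: [0.4784, 0.1243, 0.161]
tool_rot: [-3.135, -0.002, 2.565]
force: [-6.7, -10.0, 10.1]
finger_gap: 0.325
grasp_force: 6.5
```

Request:
{"name": "servo_tool", "arguments": {
  "commands": [
    {"dx": -0.002,"dy": 0.1,"dz": 0,"turn": 0.2}
  ]
}}

```text
time: 13.5
eef_pos: [0.4796, 0.1263, 0.161]
tool_rot: [-3.135, -0.003, 2.547]
force: [-7.6, -10.6, 7.9]
finger_gap: 0.324
grasp_force: 6.8
```

```bash
python3 st.py
```

```text
t 13.5 th 0.476 r 0.1387 toolth 0.522 push(tool y) 13.0 push(tool x) -0.36
```

Request:
{"name": "servo_tool", "arguments": {
  "commands": [
    {"dx": -0.002,"dy": 0.1,"dz": 0,"turn": 0.2}
  ]
}}

```text
time: 13.58
eef_pos: [0.4809, 0.1282, 0.1609]
tool_rot: [-3.134, -0.003, 2.53]
force: [-8.3, -10.8, 10.5]
finger_gap: 0.32
grasp_force: 7.1
```

```bash
python3 st.py
```

```text
t 13.5833 th 0.492 r 0.1387 toolth 0.539 push(tool y) 13.59 push(tool x) -0.58
```

Request:
{"name": "servo_tool", "arguments": {
  "commands": [
    {"dx": -0.002,"dy": 0.08,"dz": 0,"turn": 0.16}
  ]
}}

```text
time: 13.67
eef_pos: [0.4819, 0.1298, 0.1609]
tool_rot: [-3.134, -0.003, 2.516]
force: [-9.0, -12.3, 12.1]
finger_gap: 0.319
grasp_force: 7.4
```

```bash
python3 st.py
```

```text
t 13.6667 th 0.506 r 0.1386 toolth 0.553 push(tool y) 15.24 push(tool x) -0.07
```

Request:
{"name": "servo_tool", "arguments": {
  "commands": [
    {"dx": 0,"dy": 0.04,"dz": 0,"turn": 0.08},
    {"dx": 0,"dy": 0,"dz": 0,"turn": 0},
    {"dx": 0,"dy": 0,"dz": 0,"turn": 0},
    {"dx": 0,"dy": 0,"dz": 0,"turn": 0}
  ]
}}

```text
time: 14.0
eef_pos: [0.4825, 0.1306, 0.1608]
tool_rot: [-3.134, -0.003, 2.51]
force: [-8.5, -10.3, 10.2]
finger_gap: 0.324
grasp_force: 6.7
```

```bash
python3 st.py
```

```text
t 14.0 th 0.513 r 0.1386 toolth 0.559 push(tool y) 13.39 push(tool x) -0.78
```

Request:
{"name": "servo_tool", "arguments": {
  "commands": [
    {"dx": -0.012,"dy": -0.366,"dz": 0,"turn": -0.75},
    {"dx": -0.012,"dy": -0.366,"dz": 0,"turn": -0.75},
    {"dx": -0.012,"dy": -0.366,"dz": 0,"turn": -0.75},
    {"dx": -0.012,"dy": -0.366,"dz": 0,"turn": -0.75},
    {"dx": -0.012,"dy": -0.366,"dz": 0,"turn": -0.75},
    {"dx": -0.012,"dy": -0.366,"dz": 0,"turn": -0.75},
    {"dx": -0.012,"dy": -0.366,"dz": 0,"turn": -0.75},
    {"dx": -0.012,"dy": -0.366,"dz": 0,"turn": -0.75},
    {"dx": -0.012,"dy": -0.366,"dz": 0,"turn": -0.75},
    {"dx": 0,"dy": 0,"dz": 0,"turn": 0}
  ]
}}

```text
time: 14.83
eef_pos: [0.4587, 0.0567, 0.1615]
tool_rot: [3.141, 0.001, 3.103]
force: [-0.5, 0.3, -0.2]
finger_gap: 0.32
grasp_force: 0.0
```

```bash
python3 st.py
```

```text
t 14.8333 th -0.053 r 0.1393 toolth -0.034 push(tool y) -0.32 push(tool x) -0.49
```

Request:
{"name": "servo_tool", "arguments": {
  "commands": [
    {"dx": -0.003,"dy": 0.2,"dz": 0,"turn": 0.41},
    {"dx": -0.003,"dy": 0.16,"dz": 0,"turn": 0.33}
  ]
}}

```text
time: 15.0
eef_pos: [0.4595, 0.066, 0.1615]
tool_rot: [-3.141, 0.0, 3.033]
force: [-0.5, -2.6, 2.0]
finger_gap: 0.32
grasp_force: 1.7
```

```bash
python3 st.py
```

```text
t 15.0 th 0.014 r 0.139 toolth 0.036 push(tool y) 2.6 push(tool x) -0.19
```

Request:
{"name": "servo_tool", "arguments": {
  "commands": [
    {"dx": -0.003,"dy": 0.16,"dz": 0,"turn": 0.33},
    {"dx": -0.003,"dy": 0.16,"dz": 0,"turn": 0.33}
  ]
}}

```text
time: 15.17
eef_pos: [0.4605, 0.0739, 0.1615]
tool_rot: [-3.141, 0.0, 2.975]
force: [-0.5, -3.7, 2.8]
finger_gap: 0.319
grasp_force: 1.7
```

Request:
{"name": "servo_tool", "arguments": {
  "commands": [
    {"dx": -0.002,"dy": 0.12,"dz": 0,"turn": 0.25}
  ]
}}

```text
time: 15.25
eef_pos: [0.461, 0.0771, 0.1614]
tool_rot: [-3.141, -0.0, 2.955]
force: [-0.3, -3.6, 2.6]
finger_gap: 0.321
grasp_force: 1.7
```

Request:
{"name": "servo_tool", "arguments": {
  "commands": [
    {"dx": -0.002,"dy": 0.12,"dz": 0,"turn": 0.25}
  ]
}}

```text
time: 15.33
eef_pos: [0.4616, 0.08, 0.1614]
tool_rot: [-3.141, -0.0, 2.934]
force: [-1.0, -3.4, 2.5]
finger_gap: 0.315
grasp_force: 1.7
```

Request:
{"name": "servo_tool", "arguments": {
  "commands": [
    {"dx": -0.002,"dy": 0.12,"dz": 0,"turn": 0.25}
  ]
}}

```text
time: 15.42
eef_pos: [0.4623, 0.083, 0.1614]
tool_rot: [-3.141, -0.0, 2.913]
force: [-1.8, -4.2, 2.4]
finger_gap: 0.322
grasp_force: 1.7
```

```bash
python3 st.py
```

```text
t 15.4167 th 0.138 r 0.1388 toolth 0.156 push(tool y) 4.52 push(tool x) -0.83
```

Request:
{"name": "servo_tool", "arguments": {
  "commands": [
    {"dx": -0.002,"dy": 0.1,"dz": 0,"turn": 0.2}
  ]
}}

```text
time: 15.5
eef_pos: [0.463, 0.0856, 0.1614]
tool_rot: [-3.141, -0.0, 2.896]
force: [-1.7, -3.3, 2.5]
finger_gap: 0.32
grasp_force: 1.7
```

Request:
{"name": "servo_tool", "arguments": {
  "commands": [
    {"dx": -0.002,"dy": 0.1,"dz": 0,"turn": 0.2}
  ]
}}

```text
time: 15.58
eef_pos: [0.4636, 0.088, 0.1614]
tool_rot: [-3.141, -0.0, 2.879]
force: [-1.8, -2.8, 2.3]
finger_gap: 0.318
grasp_force: 1.7
```

Request:
{"name": "servo_tool", "arguments": {
  "commands": [
    {"dx": -0.002,"dy": 0.1,"dz": 0,"turn": 0.2}
  ]
}}

```text
time: 15.67
eef_pos: [0.4643, 0.0904, 0.1614]
tool_rot: [-3.141, -0.0, 2.861]
force: [-2.1, -3.4, 2.5]
finger_gap: 0.319
grasp_force: 1.7
```

```bash
python3 st.py
```

```text
t 15.6667 th 0.193 r 0.1385 toolth 0.208 push(tool y) 3.82 push(tool x) -1.1
```

Request:
{"name": "servo_tool", "arguments": {
  "commands": [
    {"dx": -0.002,"dy": 0.12,"dz": 0,"turn": 0.25},
    {"dx": -0.002,"dy": 0.12,"dz": 0,"turn": 0.25}
  ]
}}

```text
time: 15.83
eef_pos: [0.4662, 0.0962, 0.1614]
tool_rot: [-3.141, -0.0, 2.817]
force: [-2.2, -2.2, 2.5]
finger_gap: 0.32
grasp_force: 1.7
```

Request:
{"name": "servo_tool", "arguments": {
  "commands": [
    {"dx": -0.002,"dy": 0.12,"dz": 0,"turn": 0.25},
    {"dx": -0.002,"dy": 0.12,"dz": 0,"turn": 0.25}
  ]
}}

```text
time: 16.0
eef_pos: [0.4683, 0.1019, 0.1614]
tool_rot: [-3.142, -0.0, 2.774]
force: [-1.5, -3.0, 3.1]
finger_gap: 0.319
grasp_force: 1.7
```

```bash
python3 st.py
```

```text
t 16.0 th 0.281 r 0.1383 toolth 0.295 push(tool y) 3.31 push(tool x) -0.34
```

Request:
{"name": "servo_tool", "arguments": {
  "commands": [
    {"dx": -0.012,"dy": -0.366,"dz": 0,"turn": -0.75},
    {"dx": -0.012,"dy": -0.366,"dz": 0,"turn": -0.75},
    {"dx": -0.012,"dy": -0.366,"dz": 0,"turn": -0.75},
    {"dx": -0.012,"dy": -0.366,"dz": 0,"turn": -0.75},
    {"dx": -0.012,"dy": -0.366,"dz": 0,"turn": -0.75},
    {"dx": -0.012,"dy": -0.366,"dz": 0,"turn": -0.75},
    {"dx": -0.012,"dy": -0.366,"dz": 0,"turn": -0.75},
    {"dx": -0.012,"dy": -0.366,"dz": 0,"turn": -0.75},
    {"dx": -0.012,"dy": -0.366,"dz": 0,"turn": -0.75},
    {"dx": -0.012,"dy": -0.366,"dz": 0,"turn": -0.75},
    {"dx": -0.012,"dy": -0.366,"dz": 0,"turn": -0.75},
    {"dx": 0,"dy": 0,"dz": 0,"turn": 0}
  ]
}}

```text
time: 17.0
eef_pos: [0.4686, 0.0031, 0.1615]
tool_rot: [3.141, 0.002, -2.787]
force: [0.1, 0.5, 0.0]
finger_gap: 0.317
grasp_force: 0.0
```

```bash
python3 st.py
```

```text
t 17.0 th -0.448 r 0.139 toolth -0.428 push(tool y) -0.41 push(tool x) 0.21
```

Request:
{"name": "servo_tool", "arguments": {
  "commands": [
    {"dx": -0.012,"dy": 0.366,"dz": 0,"turn": 0.75},
    {"dx": -0.012,"dy": 0.366,"dz": 0,"turn": 0.75},
    {"dx": -0.003,"dy": 0.16,"dz": 0,"turn": 0.33}
  ]
}}

```text
time: 17.25
eef_pos: [0.4621, 0.0254, 0.1615]
tool_rot: [-3.141, 0.001, -2.953]
force: [0.4, -2.3, 2.0]
finger_gap: 0.32
grasp_force: 1.7
```

Request:
{"name": "servo_tool", "arguments": {
  "commands": [
    {"dx": -0.003,"dy": 0.16,"dz": 0,"turn": 0.33},
    {"dx": -0.003,"dy": 0.16,"dz": 0,"turn": 0.33}
  ]
}}

```text
time: 17.42
eef_pos: [0.4608, 0.0327, 0.1615]
tool_rot: [-3.141, 0.001, -3.009]
force: [0.8, -3.7, 1.7]
finger_gap: 0.322
grasp_force: 1.7
```

Request:
{"name": "servo_tool", "arguments": {
  "commands": [
    {"dx": -0.003,"dy": 0.16,"dz": 0,"turn": 0.33},
    {"dx": -0.003,"dy": 0.16,"dz": 0,"turn": 0.33}
  ]
}}

```text
time: 17.58
eef_pos: [0.46, 0.0406, 0.1615]
tool_rot: [-3.141, 0.001, -3.067]
force: [0.2, -3.8, 2.5]
finger_gap: 0.323
grasp_force: 1.7
```

```bash
python3 st.py
```

```text
t 17.5833 th -0.17 r 0.1387 toolth -0.148 push(tool y) 3.8 push(tool x) -0.06
```

Request:
{"name": "servo_tool", "arguments": {
  "commands": [
    {"dx": -0.003,"dy": 0.16,"dz": 0,"turn": 0.33},
    {"dx": -0.003,"dy": 0.16,"dz": 0,"turn": 0.33}
  ]
}}

```text
time: 17.75
eef_pos: [0.4595, 0.0485, 0.1615]
tool_rot: [-3.141, 0.001, -3.124]
force: [-0.8, -4.1, 2.2]
finger_gap: 0.322
grasp_force: 1.8
```

Request:
{"name": "servo_tool", "arguments": {
  "commands": [
    {"dx": -0.003,"dy": 0.16,"dz": 0,"turn": 0.33},
    {"dx": -0.003,"dy": 0.16,"dz": 0,"turn": 0.33}
  ]
}}

```text
time: 17.92
eef_pos: [0.4595, 0.0563, 0.1615]
tool_rot: [-3.141, 0.001, 3.101]
force: [-0.6, -6.3, 1.9]
finger_gap: 0.318
grasp_force: 2.8
```

Request:
{"name": "servo_tool", "arguments": {
  "commands": [
    {"dx": -0.003,"dy": 0.16,"dz": 0,"turn": 0.33}
  ]
}}

```text
time: 18.0
eef_pos: [0.4597, 0.0599, 0.1615]
tool_rot: [-3.14, 0.001, 3.072]
force: [-0.6, -6.8, 4.3]
finger_gap: 0.318
grasp_force: 3.7
```

Request:
{"name": "servo_tool", "arguments": {
  "commands": [
    {"dx": -0.003,"dy": 0.12,"dz": 0,"turn": 0.25}
  ]
}}

```text
time: 18.08
eef_pos: [0.4599, 0.0626, 0.1615]
tool_rot: [-3.14, 0.0, 3.05]
force: [-1.6, -8.8, 2.3]
finger_gap: 0.319
grasp_force: 4.3
```

Request:
{"name": "servo_tool", "arguments": {
  "commands": [
    {"dx": -0.003,"dy": 0.12,"dz": 0,"turn": 0.25}
  ]
}}

```text
time: 18.17
eef_pos: [0.4601, 0.0649, 0.1615]
tool_rot: [-3.139, 0.0, 3.028]
force: [-1.0, -10.0, 4.8]
finger_gap: 0.32
grasp_force: 5.0
```

```bash
python3 st.py
```

```text
t 18.1667 th 0.007 r 0.1383 toolth 0.041 push(tool y) 10.09 push(tool x) 0.15
```

Request:
{"name": "servo_tool", "arguments": {
  "commands": [
    {"dx": -0.003,"dy": 0.1,"dz": 0,"turn": 0.2}
  ]
}}

```text
time: 18.25
eef_pos: [0.4604, 0.0671, 0.1614]
tool_rot: [-3.139, -0.0, 3.01]
force: [-2.0, -10.9, 4.9]
finger_gap: 0.321
grasp_force: 5.6
```

Request:
{"name": "servo_tool", "arguments": {
  "commands": [
    {"dx": -0.003,"dy": 0.1,"dz": 0,"turn": 0.2}
  ]
}}

```text
time: 18.33
eef_pos: [0.4607, 0.0691, 0.1614]
tool_rot: [-3.139, -0.0, 2.993]
force: [-2.3, -11.5, 5.0]
finger_gap: 0.322
grasp_force: 6.0
```

Request:
{"name": "servo_tool", "arguments": {
  "commands": [
    {"dx": -0.003,"dy": 0.1,"dz": 0,"turn": 0.2}
  ]
}}

```text
time: 18.42
eef_pos: [0.4609, 0.0713, 0.1614]
tool_rot: [-3.138, -0.0, 2.975]
force: [-2.3, -12.4, 6.4]
finger_gap: 0.325
grasp_force: 6.3
```

```bash
python3 st.py
```

```text
t 18.4167 th 0.053 r 0.1381 toolth 0.094 push(tool y) 12.66 push(tool x) -0.24
```

Request:
{"name": "servo_tool", "arguments": {
  "commands": [
    {"dx": -0.003,"dy": 0.1,"dz": 0,"turn": 0.2}
  ]
}}

```text
time: 18.5
eef_pos: [0.4613, 0.0735, 0.1614]
tool_rot: [-3.138, -0.001, 2.957]
force: [-2.1, -12.6, 7.3]
finger_gap: 0.32
grasp_force: 6.6
```

Request:
{"name": "servo_tool", "arguments": {
  "commands": [
    {"dx": -0.003,"dy": 0.1,"dz": 0,"turn": 0.2}
  ]
}}

```text
time: 18.58
eef_pos: [0.4617, 0.0758, 0.1614]
tool_rot: [-3.138, -0.001, 2.94]
force: [-3.6, -12.9, 8.6]
finger_gap: 0.321
grasp_force: 6.9
```

```bash
python3 st.py
```

```text
t 18.5833 th 0.086 r 0.138 toolth 0.129 push(tool y) 13.37 push(tool x) -0.89
```

Request:
{"name": "servo_tool", "arguments": {
  "commands": [
    {"dx": -0.003,"dy": 0.1,"dz": 0,"turn": 0.2}
  ]
}}

```text
time: 18.67
eef_pos: [0.4621, 0.078, 0.1613]
tool_rot: [-3.137, -0.001, 2.922]
force: [-3.5, -12.4, 8.6]
finger_gap: 0.318
grasp_force: 7.2
```

```bash
python3 st.py
```

```text
t 18.6667 th 0.102 r 0.138 toolth 0.147 push(tool y) 12.89 push(tool x) -0.75
```

Request:
{"name": "servo_tool", "arguments": {
  "commands": [
    {"dx": -0.003,"dy": 0.1,"dz": 0,"turn": 0.2}
  ]
}}

```text
time: 18.75
eef_pos: [0.4626, 0.0802, 0.1613]
tool_rot: [-3.137, -0.001, 2.904]
force: [-3.4, -14.6, 9.5]
finger_gap: 0.316
grasp_force: 7.5
```

Request:
{"name": "servo_tool", "arguments": {
  "commands": [
    {"dx": -0.003,"dy": 0.1,"dz": 0,"turn": 0.2}
  ]
}}

```text
time: 18.83
eef_pos: [0.463, 0.0824, 0.1613]
tool_rot: [-3.137, -0.002, 2.887]
force: [-5.1, -16.5, 11.0]
finger_gap: 0.319
grasp_force: 7.9
```

```bash
python3 st.py
```

```text
t 18.8333 th 0.135 r 0.1379 toolth 0.182 push(tool y) 17.22 push(tool x) -0.76
```

Request:
{"name": "servo_tool", "arguments": {
  "commands": [
    {"dx": 0,"dy": 0,"dz": 0,"turn": 0},
    {"dx": 0,"dy": 0,"dz": 0,"turn": 0},
    {"dx": 0,"dy": 0,"dz": 0,"turn": 0},
    {"dx": 0,"dy": -0.16,"dz": 0,"turn": 0},
    {"dx": 0,"dy": 0,"dz": 0,"turn": 0},
    {"dx": 0,"dy": 0,"dz": 0,"turn": 0}
  ]
}}

```text
time: 19.33
eef_pos: [0.4626, 0.0801, 0.1614]
tool_rot: [-3.139, -0.0, 2.889]
force: [-1.0, -9.2, 5.7]
finger_gap: 0.324
grasp_force: 4.8
```

```bash
python3 st.py
```

```text
t 19.3333 th 0.118 r 0.1378 toolth 0.18 push(tool y) 9.16 push(tool x) 1.36
```

Request:
{"name": "servo_tool", "arguments": {
  "commands": [
    {"dx": 0,"dy": 0,"dz": 0,"turn": 0},
    {"dx": 0,"dy": 0,"dz": 0,"turn": 0},
    {"dx": 0,"dy": 0,"dz": 0,"turn": 0}
  ],
  "grip": 0.55
}}

```text
time: 19.58
eef_pos: [0.4626, 0.0814, 0.1611]
tool_rot: [-3.14, -0.001, 2.891]
force: [-0.7, -5.7, -0.0]
finger_gap: 0.453
grasp_force: 3.0
```

Request:
{"name": "servo_tool", "arguments": {
  "commands": [
    {"dx": 0,"dy": 0,"dz": -0.5,"turn": 0},
    {"dx": 0,"dy": 0,"dz": -1,"turn": 0},
    {"dx": 0,"dy": 0,"dz": -1,"turn": 0},
    {"dx": 0,"dy": 0,"dz": -1,"turn": 0},
    {"dx": 1,"dy": 0,"dz": -1,"turn": 0},
    {"dx": 0,"dy": 1,"dz": -1,"turn": 0},
    {"dx": 0,"dy": 1,"dz": -1,"turn": 0},
    {"dx": 0,"dy": 1,"dz": 0,"turn": 0},
    {"dx": 0,"dy": 1,"dz": 0,"turn": 0},
    {"dx": 0,"dy": 1,"dz": 0,"turn": 0},
    {"dx": 0,"dy": 1,"dz": 0,"turn": 0},
    {"dx": 0,"dy": 1,"dz": 0,"turn": 0},
    {"dx": 0,"dy": 1,"dz": 0,"turn": 0},
    {"dx": 0,"dy": 1,"dz": 0,"turn": 0},
    {"dx": 0,"dy": 0,"dz": 0,"turn": 0},
    {"dx": 0,"dy": 0,"dz": 0,"turn": 0}
  ]
}}

```text
time: 20.92
eef_pos: [0.4933, 0.309, 0.3235]
tool_rot: [3.141, -0.001, 2.896]
force: [0.1, -0.7, -0.6]
finger_gap: 0.448
grasp_force: 0.0
```

Run:
```python
from h import *
a=snap('scene','s7.png');b=snap('top','t7.png')
cv2.imwrite('pics/c7.png',cv2.cvtColor(cv2.hconcat([cv2.resize(a[180:270,210:330],(400,300),interpolation=3),cv2.resize(b[150:240,210:330],(400,300),interpolation=3)]),4))
print(ctrl.state()['eef_pos'],ctrl.state()['force'])
```

```text
[0.49372639 0.30628143 0.3237281 ] [ 0.20782274 -0.53784037 -0.15659908]
```

View pics/c7.png

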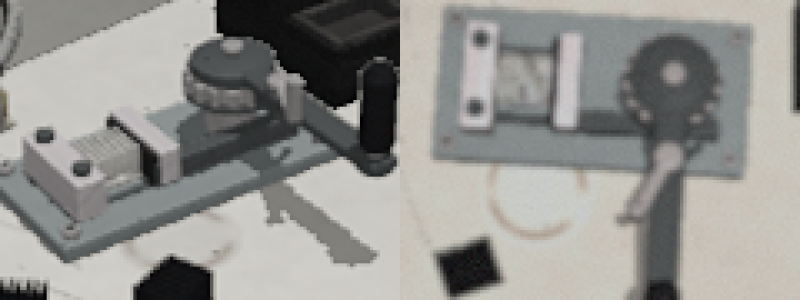

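The picture shows the lever tab leaning left at (630,215) and the heat sink at (525,80), squared up between the stop and the jaw. The arm is clear, so I'm handing in.

```bash
python3 -c "
from rig import ctrl
print(ctrl.finish_job())"
```

```text
the job is handed in; nothing more can be done
None
```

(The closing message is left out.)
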